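# Fold out the organizer's drying bar and lay the wooden spoon on it

## Robot

A 6-joint arm with a two-finger parallel gripper is mounted at the origin on the work surface. World frame = base frame: x ahead of the robot, y to its left, z up, the work surface at z = 0. Lengths are in m, angles in rad, forces in N, time in s.
With the tool pointing down it reaches from about 0.4 to 0.825 m from the base axis. Payload 7 kg.
Tool frame: the origin (TCP) lies at the very end of the fingers, on their centre line; the grasp point (between the pads) lies 19 mm behind it; z points along the fingers, y is the line along which they close (so a half turn about z gives the same grasp; the last joint's range is limited). The gripper opens to 88 mm and grips with 3 to 60 N. Pads are 19 mm wide; open, the fingers measure 130 mm over their backs; the gripper's body (78 mm by 193 mm) begins 47 mm behind the grasp point.
Start: joints at [-0.864, 0.359, 0.012, 0, -1.224, -0.288], TCP at [0.274, -0.617, 0.227] pointing down, gripper open.
Joint ranges: [-3.07, 3.07], [-1.43, 2.12], [-1.02, 1.25], [-3.03, 1.67], [-3.05, -0], [-3.03, 3.03]. Speed limits (rad/s): [2.39, 2.39, 3.01, 3.14, 3.14, 3.14].

## Interface

Orientations are given as [roll, pitch, yaw] about the fixed x, y, z axes, in that order (R = Rz(yaw) Ry(pitch) Rx(roll)).
In Python, from station import arm gives the robot as it stands. The module is installed in compiled form; this text tells all that it offers.
- The arm moves only by the shell command python3 -m crank 'ROWS' [FORCE]. ROWS is JSON, a list of rows, each an object of numbers: "dx", "dy", "dz": the shift along the world's x, y, z in m; "twist": the turn about the world's z in degrees; "grip": the opening, from -1 (shut) to 1 (fully open). A call has exactly 5 rows; each row is the pose to reach, as a shift and turn from the pose commanded when the call began; what a row does not reach only later rows make up. A row lasts 1/12 s, in which the tool goes at most 41.7 mm and 7.16 degrees, less where a joint would pass 70% of its speed; a pose out of reach is approached as far as the arm can. A call with a gripper value outside its range is refused whole. The fingers move at their own pace and stop on an object; FORCE is the grip in N (left out, the last holds). Time passes only in rows, so rows that repeat a pose let the fingers close, or fill a call up. It gives the time, the measured TCP pose, the force, the opening and the grip force at its end, in the units of the state.
- arm.get_state(): the state, without advancing time (a new reading comes with each control period).
- arm.grab_frame(name): name is "side" or "top"; returns the picture (480x640x3 uint8, red, green, blue); there is no depth.
- arm.get_calibration(name): a dict with "fx", "fy", "cx", "cy" (pixels), "cam_to_world" (4x4, takes a point from camera to world coordinates). Camera axes: x right, y down, z forward; pixel columns grow to the right and rows downward; lengths in m; the calibration is good to about 2 mm. A picture is of the moment at which its call begins. get_calibration takes no time and is no camera call.
- arm.job_done(): hands the job in; it is judged then, once.
The state is a dict: "t": time; "q": joint angles; "qd": joint speeds; "joint_efforts": joint torques, N m; "eef_pos": TCP position; "ee_rot": TCP orientation; "force": force on the tool from outside, world axes, zero at the start; "moment": the same for the moment, N m; "width": finger opening in m; "gripper_force": force on a finger pad.
Only numpy, scipy, OpenCV 4.12 (cv2) and the standard library are available. Lean on these libraries where they do the work, as an engineer would, in place of code of your own. Each camera call takes 0.05 s, during which the arm holds its last target. There are 200 camera calls.

## Task

Swing the folded metal bar on top of the grey drawer organizer out until it snaps home at the end of its swing and stays there, parallel to the fixed bar. Then pick up the wooden spoon and lay it gently across the two bars, between their upright ends and the organizer's body, so that it lies level on both, and let go. Leave the other spoons, the bowl and the cup where they are.

Things in the scene. Friction and masses are not known exactly. Their poses are not given: they have to be found in the camera images.
- drawer: White MDF drawer lying on the worktop, fixed, 840 mm wide in y and 515 mm in x. Its floor is 8 mm above the worktop; walls 62 mm high, the front panel near the robot 75 mm high. Origin on the worktop under the middle of its floor.
- organizer: Grey plastic organizer fixed in the drawer. Body 50 (x) x 320 (y) x 58 mm, y = -200 to +120 mm in its frame. Origin on its underside on the drawer floor; the bars reach out to its -x side (towards the robot), z up. Two upright bibs, 125 mm wide in x, up to 150 mm high, are gripped at its -y end (y = -150 and -180 mm). Two metal bars sit on top, undersides 70 and tops 80 mm above its origin.
- swing_bar: Swinging metal bar, 16 mm wide, 10 mm thick; at its free end, 120 mm from the hinge axis, an upright round pin 16 mm across, 45 mm tall. Origin on the hinge axis at its underside; +y along the bar to the pin. Swing angle = yaw relative to the organizer (z up): 0 folded along organizer +y, starts at 0 to 0.4 rad held by friction; 1.571 rad = end stop, bar along organizer -x.
- hinge (a point): Point on the swinging bar's hinge axis at the height of the bars' top; organizer frame (0, -60, 80) mm.
- swing_tip (a point): Point on the axis of the swinging bar's end pin, 28 mm above the bar's top, 17 mm below the pin's top; grip it here from above. A sprung ball detent under the hinge resists the swing from about 0.7 to 1.27 rad (about 2 N here), then snaps the bar to its end stop at 1.571 rad and holds it (about 2 N here to unseat it); let go before that it slips back to about 0.7 rad.
- fixed_bar: The fixed metal bar, same shape, its root at organizer (0, 90, 70) mm (origin, at its underside), reaching to organizer -x, 150 mm beside the swinging bar once that is out. End pin at 120 mm from the root.
- fixed_tip (a point): Point on the axis of the fixed bar's end pin, 28 mm above the bar's top.
- rest (a point): Point at the height of the bars' top, midway between the fixed bar and the swung-out bar, 65 mm in front of the hinge line: organizer frame (-65, 15, 80) mm. A good place for the spoon's origin, the spoon lying along organizer y. The pins stand 120 mm in front of the hinge line; the organizer's body, below the bars, ends 25 mm in front of it.
- wooden_spoon: The long wooden spoon, lying flat on the drawer floor, 302 mm long. Flat handle 14 mm wide and 10 mm thick from x = -155 to +85 mm; flat round-ended head up to 48 mm wide and 10 mm thick to x = +147 mm. Origin on its underside close below the balance point, x along it to the head, z up. About 45 g. The only long wooden one.
- short_spoon0: One of three identical short stainless spoons, 110 mm long, 29 mm wide at the head, 6 mm thick. Origin under its middle, x to the head. A bystander: beside the wooden spoon.
- short_spoon1: One of three identical short stainless spoons, 110 mm long, 29 mm wide at the head, 6 mm thick. Origin under its middle, x to the head. A bystander: on the wooden spoon's other side.
- short_spoon2: One of three identical short stainless spoons, 110 mm long, 29 mm wide at the head, 6 mm thick. Origin under its middle, x to the head. A bystander: behind the organizer.
- bowl: Blue bowl with suction base, 114 mm across, 45 mm high, on the drawer floor in front of the organizer, under or near the bars' reach. Origin under its middle. A bystander.
- sippy_cup: Orange sippy cup, 72 mm across, 112 mm high, standing in the drawer. Origin under its middle. A bystander.

How it is judged:
On the way, in this order (a step that is already met when the one before it is completed fails the run):
1. the swinging bar is snapped home at its end stop (angle between the y axis of swing_bar and the x axis of organizer, either way round below 0.04 rad), for 0.2 s.
2. the wooden spoon has been lifted off the drawer floor (z of wooden_spoon in the frame of organizer above 0.05 m), for 0.1 s.
3. the spoon lies across both bars (angle between the y axis of swing_bar and the x axis of organizer, either way round below 0.04 rad and contact force between wooden_spoon and swing_bar above 0.02 N and contact force between wooden_spoon and fixed_bar above 0.02 N and angle between wooden_spoon's own x axis and vertical between 1.45 and 1.69 rad and z of wooden_spoon in the frame of organizer between 0.074 and 0.1 m and x of wooden_spoon in the frame of organizer between -0.125 and -0.005 m and contact force between the fingers and wooden_spoon below 0.01 N and linear speed of wooden_spoon below 0.02 m/s), for 0.2 s.
At the end, for the whole second after the job is handed in: The swinging bar is out at its end stop (within 0.04 rad); the wooden spoon touches both bars, level within 7 degrees, its origin 74 to 100 mm above the organizer's origin and 5 to 125 mm in front of the hinge line, at rest (under 20 mm/s) and released (all of step 3).
It fails at once if a bystander (short spoon, bowl or cup) is moved by more than 30 mm (distance of any of bowl, sippy_cup, short_spoon0, short_spoon1, short_spoon2 from where it was at the start of the episode above 0.03 m).
It fails at once if the wooden spoon is dropped (falls free faster than 0.7 m/s, a drop of about 25 mm) (linear speed of wooden_spoon above 0.7 m/s and contact force between the fingers and wooden_spoon below 0.01 N).
It also fails if it takes over 48 s, if anything falls off the work surface, if the arm or the gripper's body presses on something with over 40 N, if the wrist force passes 120 N, or if a joint passes its speed limit or range.

## Working session

There is one attempt and no reset: what is moved stays moved. The work goes in short steps, Python scripts to look and compute and a shell command to move; the robot and the scene stay as the last step left them, time stands still between calls to the robot, and variables do not carry over. Pictures are saved under pics/ and viewed, at most 10 in all, crops included, and the job is handed in when it is done.

```bash
mkdir -p pics; python3 - <<'E'
from station import arm
import cv2,numpy as np
for n in("top","side"):
    cv2.imwrite(f"pics/{n}0.png",arm.grab_frame(n)[:,:,::-1])
    c=arm.get_calibration(n);print(n,c["fx"],c["fy"],c["cx"],c["cy"],np.round(c["cam_to_world"],4).tolist())
s=arm.get_state();print(s["t"],s["eef_pos"],s["ee_rot"],s["width"])
E
```

```text
top 545.0994237598719 545.0994237598719 319.0044608701781 242.5007448942416 [[-0.0277, -0.9959, 0.0866, 0.4847], [-0.9996, 0.0278, 0.0001, 0.0294], [-0.0026, -0.0866, -0.9962, 1.0967], [0.0, 0.0, 0.0, 1.0]]
side 564.3939521419426 564.3939521419426 312.75749565758565 238.41909513984604 [[-0.8528, -0.3445, 0.3925, 0.1061], [-0.5218, 0.5312, -0.6674, 0.8034], [0.0214, -0.774, -0.6328, 0.8547], [0.0, 0.0, 0.0, 1.0]]
0.1 [ 0.27426433 -0.61627158  0.22569277] [ 3.14006792e+00 -1.19210340e-04 -2.72295791e+00] 0.08777615496317
```

View pics/top0.png

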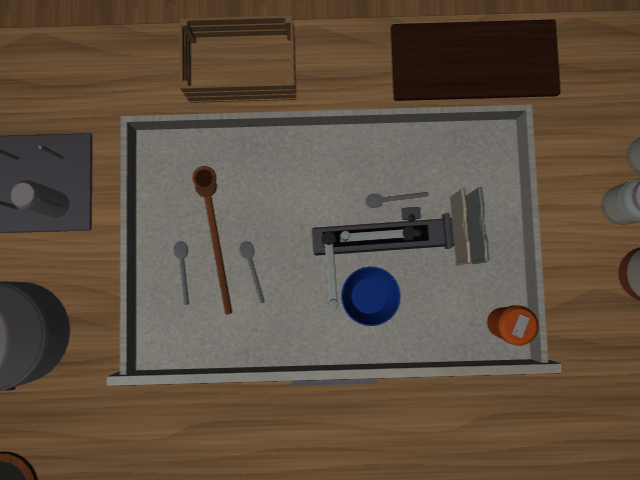

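View pics/side0.png

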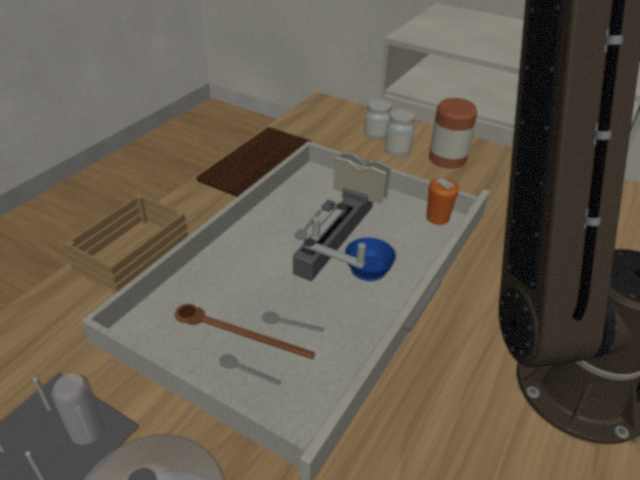

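The top view shows the swing bar from its hinge at about (409,233) to its pin at (345,236). The fixed bar runs from its root at (329,239) to its pin at (333,302). The wooden spoon runs from its head at (205,180) to its handle end at (228,312), with short spoons at columns 183 and 253. The bowl is at (371,296) and the cup at (515,325). The side view agrees, with pins near (316,230) and (361,255).

```bash
cat > h.py <<'E'
from station import arm
import cv2,numpy as np
def ray(n,u,v):
    c=arm.get_calibration(n);T=np.array(c["cam_to_world"])
    d=T[:3,:3]@np.array([(u-c["cx"])/c["fx"],(v-c["cy"])/c["fy"],1]);return T[:3,3],d
def plane(n,u,v,z):
    o,d=ray(n,u,v);return o+d*(z-o[2])/d[2]
def proj(n,p):
    c=arm.get_calibration(n);T=np.linalg.inv(c["cam_to_world"]);q=T[:3,:3]@p+T[:3,3]
    return c["fx"]*q[0]/q[2]+c["cx"],c["fy"]*q[1]/q[2]+c["cy"]
E
python3 - <<'E'
from h import *
im=cv2.imread("pics/top0.png");sd=cv2.imread("pics/side0.png")
a=cv2.resize(im[185:315,305:465],None,fx=4.5,fy=4.5,interpolation=cv2.INTER_CUBIC)
cv2.imwrite("pics/crop.png",a)
b=cv2.resize(sd[180:290,280:410],None,fx=5,fy=5,interpolation=cv2.INTER_CUBIC);cv2.imwrite("pics/crops.png",b)
hsv=cv2.cvtColor(im,cv2.COLOR_BGR2HSV)
m=((hsv[...,0]<14)&(hsv[...,1]>110)).astype(np.uint8);m[:,:140]=0;m[:,300:]=0;m[:140]=0;m[360:]=0
m=cv2.morphologyEx(m,cv2.MORPH_CLOSE,np.ones((9,9)))
cs=max(cv2.findContours(m,0,2)[0],key=cv2.contourArea);f=np.zeros_like(m);cv2.drawContours(f,[cs],-1,1,-1)
v,u=np.nonzero(f);P=np.array([plane("top",x,y,0.018)[:2] for x,y in zip(u,v)])
h=P[P[:,0]<np.quantile(P[:,0],.5)]
vx,vy,x0,y0=cv2.fitLine(h.astype(np.float32),2,0,.01,.01).ravel()
d=np.array([vx,vy]);d*=np.sign(d[0]);s=(P-[x0,y0])@d
print("spoon len",np.ptp(s),"yaw deg",np.degrees(np.arctan2(d[1],d[0])),"origin",np.array([x0,y0])+d*(s.min()+.155),"tail",np.array([x0,y0])+d*s.min())
for n,u,v,z in[("hinge",409,233,.088),("swpin",345,236,.133),("fxroot",329,239,.088),("fxpin",333,302,.133),("cup",520,325,.12),("bowl",371,296,.053)]:print(n,plane("top",u,v,z))
E
```

```text
spoon len 0.29936257724481335 yaw deg 9.474513 origin [0.59700542 0.2374898 ] tail [0.44411978 0.21197542]
hinge [ 0.58545414 -0.1382505   0.088     ]
swpin [ 0.57878661 -0.01695692  0.133     ]
fxroot [0.57841134 0.01077808 0.088     ]
fxpin [0.46285684 0.00783868 0.133     ]
cup [ 0.41284577 -0.32275448  0.12      ]
bowl [ 0.47040222 -0.06665821  0.053     ]
```

View pics/crop.png

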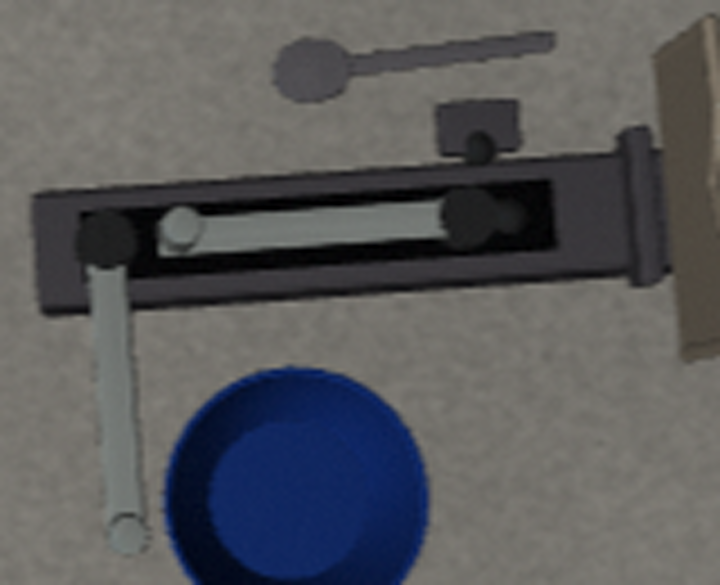

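View pics/crops.png

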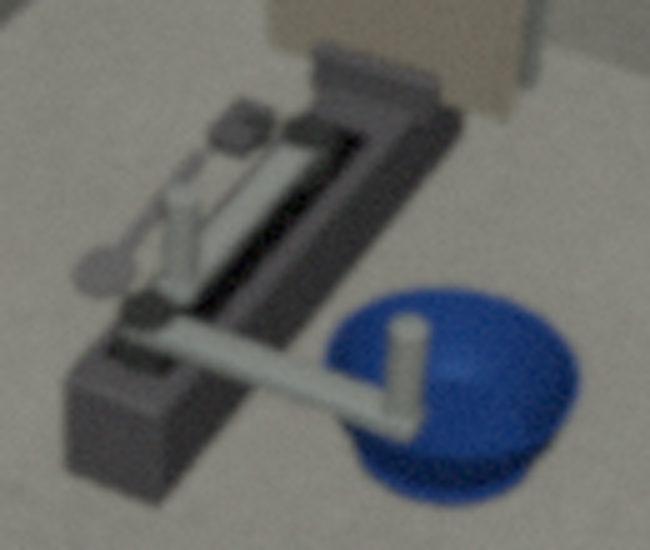

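The crops show the swing pin's top at top (345.7,234.3) and side (316.4,218.4). The fixed pin's top is at top (333.4,302.8) and side (361.8,244). The hinge caps are at top (409.4,233.2) and (328.3,237.9), and the folded bar lies close to the organizer's axis.

```bash
python3 - <<'E'
from h import *
def tri(a,b):
    o,d=ray("top",*a);p,e=ray("side",*b)
    t=np.linalg.lstsq(np.c_[d,-e],p-o,rcond=None)[0];A=o+d*t[0];B=p+e*t[1];return (A+B)/2,np.linalg.norm(A-B)
print(tri((345.7,234.3),(316.4,218.4)),tri((333.4,302.8),(361.8,244)))
sw=plane("top",345.7,234.3,.133)[:2];fp=plane("top",333.4,302.8,.133)[:2]
H=plane("top",409.4,233.2,.092)[:2];F=plane("top",328.3,237.9,.092)[:2]
y=F-H;print("dist150",np.linalg.norm(y),"fix120",np.linalg.norm(F-fp),"sw120",np.linalg.norm(sw-H))
yaw=np.arctan2(y[1],y[0])-np.pi/2;x2=F-fp;yaw2=np.arctan2(x2[1],x2[0]);print("yaw",yaw,yaw2)
b=sw-H;print("swing angle",np.arctan2(b[1],b[0])-np.pi/2-yaw)
ym=.6*yaw+.4*yaw2
R=np.array([[np.cos(ym),-np.sin(ym)],[np.sin(ym),np.cos(ym)]])
O=((H-R@[0,-.06])+(F-R@[0,.09])+(fp-R@[-.12,.09]))/3
print("org",O,ym,"hinge",O+R@[0,-.06],H,"sw",sw,"rest",O+R@[-.065,.015])
H=O+R@[0,-.06];a0=np.arctan2(*(R.T@(sw-H))*[-1,1]);print("a0",a0)
for a in np.r_[a0,np.arange(.2,1.6,.1),1.571]:print(round(a,2),np.round(H+.12*R@[-np.sin(a),np.cos(a)]-sw,4))
E
```

```text
(array([ 0.58172688, -0.01826888,  0.13357107]), np.float64(2.1144901183043404e-06)) (array([0.46110494, 0.00704889, 0.13568903]), np.float64(0.0008856946586778428))
dist150 0.15046629773658105 fix120 0.11878218009133475 sw120 0.1200481815161459
yaw 0.030186150128543643 0.041344462991866504
swing angle -0.006222658225221833
org [ 0.58343577 -0.07827202] 0.034649475273872785 hinge [ 0.58551433 -0.13823601] [ 0.58466185 -0.13831037] sw [ 0.58178535 -0.01829666] rest [ 0.51795515 -0.06553279]
a0 -0.0035689428079825436
-0.0 [-0.  0.]
0.2 [-0.0242 -0.0032]
0.3 [-0.0357 -0.0066]
0.4 [-0.0468 -0.0111]
0.5 [-0.0574 -0.0167]
0.6 [-0.0674 -0.0233]
0.7 [-0.0767 -0.0309]
0.8 [-0.0852 -0.0394]
0.9 [-0.0928 -0.0486]
1.0 [-0.0994 -0.0586]
1.1 [-0.105  -0.0692]
1.2 [-0.1096 -0.0804]
1.3 [-0.1129 -0.0919]
1.4 [-0.1152 -0.1037]
1.5 [-0.1162 -0.1156]
1.57 [-0.1162 -0.1241]
```

```bash
python3 -m crank '[{"dx":0.018,"dy":0.035,"twist":5,"grip":1},{"dx":0.036,"dy":0.07,"twist":10,"grip":1},{"dx":0.054,"dy":0.105,"twist":15,"grip":1},{"dx":0.072,"dy":0.14,"twist":20,"grip":1},{"dx":0.09,"dy":0.175,"twist":25,"grip":1}]' 20
python3 -m crank '[{"dx":0.018,"dy":0.035,"twist":5,"grip":1},{"dx":0.036,"dy":0.07,"twist":10,"grip":1},{"dx":0.054,"dy":0.105,"twist":15,"grip":1},{"dx":0.072,"dy":0.14,"twist":20,"grip":1},{"dx":0.09,"dy":0.175,"twist":25,"grip":1}]'
python3 -m crank '[{"dx":0.018,"dy":0.035,"twist":5,"grip":1},{"dx":0.036,"dy":0.07,"twist":10,"grip":1},{"dx":0.054,"dy":0.105,"twist":15,"grip":1},{"dx":0.072,"dy":0.14,"twist":18,"grip":1},{"dx":0.09,"dy":0.175,"twist":18,"grip":1}]'
python3 -m crank '[{"dx":0.018,"dy":0.035,"grip":0.5},{"dx":0.03,"dy":0.06,"grip":0.2},{"dx":0.037,"dy":0.073,"grip":0},{"dx":0.037,"dy":0.073,"grip":0},{"dx":0.037,"dy":0.073,"grip":0}]'
```

```text
invalid input at $[0]: expected keys dx, dy, dz, twist, grip
invalid input at $[0]: expected keys dx, dy, dz, twist, grip
invalid input at $[0]: expected keys dx, dy, dz, twist, grip
invalid input at $[0]: expected keys dx, dy, dz, twist, grip
```

```bash
python3 -m crank '[{"dx":0.018,"dy":0.035,"dz":0,"twist":5,"grip":1},{"dx":0.036,"dy":0.07,"dz":0,"twist":10,"grip":1},{"dx":0.054,"dy":0.105,"dz":0,"twist":15,"grip":1},{"dx":0.072,"dy":0.14,"dz":0,"twist":20,"grip":1},{"dx":0.09,"dy":0.175,"dz":0,"twist":25,"grip":1}]' 20
python3 -m crank '[{"dx":0.018,"dy":0.035,"dz":0,"twist":5,"grip":1},{"dx":0.036,"dy":0.07,"dz":0,"twist":10,"grip":1},{"dx":0.054,"dy":0.105,"dz":0,"twist":15,"grip":1},{"dx":0.072,"dy":0.14,"dz":0,"twist":20,"grip":1},{"dx":0.09,"dy":0.175,"dz":0,"twist":25,"grip":1}]'
python3 -m crank '[{"dx":0.018,"dy":0.035,"dz":0,"twist":5,"grip":1},{"dx":0.036,"dy":0.07,"dz":0,"twist":10,"grip":1},{"dx":0.054,"dy":0.105,"dz":0,"twist":15,"grip":1},{"dx":0.072,"dy":0.14,"dz":0,"twist":18,"grip":1},{"dx":0.09,"dy":0.175,"dz":0,"twist":18,"grip":1}]'
python3 -m crank '[{"dx":0.018,"dy":0.035,"dz":0,"twist":0,"grip":0.5},{"dx":0.03,"dy":0.06,"dz":0,"twist":0,"grip":0.2},{"dx":0.037,"dy":0.073,"dz":0,"twist":0,"grip":0},{"dx":0.037,"dy":0.073,"dz":0,"twist":0,"grip":0},{"dx":0.037,"dy":0.073,"dz":0,"twist":0,"grip":0}]'
```

```text
t: 0.52
eef_pos: [0.3646, -0.4399, 0.2261]
ee_rot: [3.141, 0.0, -2.283]
force: [1.0, 0.3, 0.6]
width: 0.0877
gripper_force: 0.0
t: 0.93
eef_pos: [0.4547, -0.2647, 0.2265]
ee_rot: [3.141, 0.0, -1.846]
force: [-0.5, -0.5, -0.1]
width: 0.0875
gripper_force: 0.0
t: 1.35
eef_pos: [0.5448, -0.0896, 0.2265]
ee_rot: [3.142, 0.0, -1.532]
force: [0.7, -0.2, -0.5]
width: 0.0878
gripper_force: 0.0
t: 1.77
eef_pos: [0.5812, -0.0183, 0.2259]
ee_rot: [3.14, -0.0, -1.535]
force: [-0.2, -0.3, 0.1]
width: 0.0598
gripper_force: 0.0
```

```bash
python3 -m crank '[{"dx":0,"dy":0,"dz":-0.03,"twist":0,"grip":0},{"dx":0,"dy":0,"dz":-0.06,"twist":0,"grip":0},{"dx":0,"dy":0,"dz":-0.09,"twist":0,"grip":0},{"dx":0,"dy":0,"dz":-0.115,"twist":0,"grip":0},{"dx":0,"dy":0,"dz":-0.128,"twist":0,"grip":0}]'
python3 -m crank '[{"dx":0,"dy":0,"dz":0,"twist":0,"grip":-1},{"dx":0,"dy":0,"dz":0,"twist":0,"grip":-1},{"dx":0,"dy":0,"dz":0,"twist":0,"grip":-1},{"dx":0,"dy":0,"dz":0,"twist":0,"grip":-1},{"dx":0,"dy":0,"dz":0,"twist":0,"grip":-1}]' 20
python3 -m crank '[{"dx":0,"dy":0,"dz":0,"twist":0,"grip":-1},{"dx":0,"dy":0,"dz":0,"twist":0,"grip":-1},{"dx":0,"dy":0,"dz":0,"twist":0,"grip":-1},{"dx":0,"dy":0,"dz":0,"twist":0,"grip":-1},{"dx":0,"dy":0,"dz":0,"twist":0,"grip":-1}]' 20
```

```text
t: 2.18
eef_pos: [0.5788, -0.0205, 0.0955]
ee_rot: [3.137, -0.0, -1.538]
force: [-1.0, -0.1, -0.3]
width: 0.0438
gripper_force: 0.0
t: 2.6
eef_pos: [0.5822, -0.0187, 0.1]
ee_rot: [-3.139, 0.001, -1.536]
force: [1.0, -0.1, 1.1]
width: 0.0163
gripper_force: 0.2
t: 3.02
eef_pos: [0.5822, -0.0186, 0.0997]
ee_rot: [-3.14, -0.0, -1.535]
force: [-0.5, -1.2, 6.6]
width: 0.0153
gripper_force: 20.0
```

```bash
python3 -m crank '[{"dx":-0.012,"dy":-0.001,"dz":0,"twist":0,"grip":-1},{"dx":-0.024,"dy":-0.003,"dz":0,"twist":0,"grip":-1},{"dx":-0.0355,"dy":-0.0065,"dz":0,"twist":0,"grip":-1},{"dx":-0.047,"dy":-0.011,"dz":0,"twist":0,"grip":-1},{"dx":-0.0575,"dy":-0.0165,"dz":0,"twist":0,"grip":-1}]' 20
python3 -m crank '[{"dx":-0.01,"dy":-0.0065,"dz":0,"twist":0,"grip":-1},{"dx":-0.0195,"dy":-0.014,"dz":0,"twist":0,"grip":-1},{"dx":-0.028,"dy":-0.0225,"dz":0,"twist":0,"grip":-1},{"dx":-0.0355,"dy":-0.032,"dz":0,"twist":0,"grip":-1},{"dx":-0.042,"dy":-0.042,"dz":0,"twist":0,"grip":-1}]' 20
```

```text
t: 3.43
eef_pos: [0.5247, -0.0349, 0.0996]
ee_rot: [-3.138, 0.0, -1.535]
force: [1.2, 1.9, 6.4]
width: 0.0156
gripper_force: 20.0
t: 3.85
eef_pos: [0.4838, -0.0771, 0.0997]
ee_rot: [-3.136, 0.001, -1.535]
force: [9.3, 0.7, 2.5]
width: 0.0151
gripper_force: 20.0
```

```bash
python3 -m crank '[{"dx":-0.0055,"dy":-0.0105,"dz":0,"twist":0,"grip":-1},{"dx":-0.01,"dy":-0.022,"dz":0,"twist":0,"grip":-1},{"dx":-0.0135,"dy":-0.0335,"dz":0,"twist":0,"grip":-1},{"dx":-0.016,"dy":-0.045,"dz":0,"twist":0,"grip":-1},{"dx":-0.017,"dy":-0.057,"dz":0,"twist":0,"grip":-1}]' 20
python3 -m crank '[{"dx":0,"dy":-0.0045,"dz":0,"twist":0,"grip":-1},{"dx":0,"dy":-0.009,"dz":0,"twist":0,"grip":-1},{"dx":0,"dy":-0.011,"dz":0,"twist":0,"grip":-1},{"dx":0,"dy":-0.011,"dz":0,"twist":0,"grip":-1},{"dx":0,"dy":-0.011,"dz":0,"twist":0,"grip":-1}]' 20
```

```text
t: 4.27
eef_pos: [0.468, -0.1345, 0.0999]
ee_rot: [-3.135, 0.0, -1.535]
force: [12.6, 1.1, -0.0]
width: 0.0153
gripper_force: 20.0
t: 4.68
eef_pos: [0.4683, -0.1429, 0.0995]
ee_rot: [-3.134, 0.003, -1.536]
force: [5.9, 17.6, 4.2]
width: 0.0153
gripper_force: 20.0
```

```bash
python3 -m crank '[{"dx":0,"dy":-0.009,"dz":0,"twist":0,"grip":-0.3},{"dx":0,"dy":-0.009,"dz":0,"twist":0,"grip":-0.1},{"dx":0,"dy":-0.009,"dz":0,"twist":0,"grip":-0.1},{"dx":0,"dy":-0.009,"dz":0,"twist":0,"grip":-0.1},{"dx":0,"dy":-0.009,"dz":0,"twist":0,"grip":-0.1}]' 20
python3 -m crank '[{"dx":0,"dy":0,"dz":0.03,"twist":0,"grip":-0.1},{"dx":0,"dy":0,"dz":0.06,"twist":0,"grip":-0.1},{"dx":0,"dy":0,"dz":0.09,"twist":0,"grip":-0.1},{"dx":0,"dy":0.02,"dz":0.12,"twist":-5,"grip":-0.1},{"dx":0.01,"dy":0.05,"dz":0.12,"twist":-10,"grip":-0.1}]'
python3 -m crank '[{"dx":0.012,"dy":0.035,"dz":0,"twist":-7,"grip":-0.1},{"dx":0.024,"dy":0.07,"dz":0,"twist":-14,"grip":-0.1},{"dx":0.036,"dy":0.105,"dz":0,"twist":-21,"grip":-0.1},{"dx":0.048,"dy":0.14,"dz":0,"twist":-28,"grip":-0.1},{"dx":0.06,"dy":0.175,"dz":0,"twist":-35,"grip":-0.1}]'
python3 - <<'E'
from h import *
im=arm.grab_frame("top")[:,:,::-1];cv2.imwrite("pics/top1.png",im)
E
```

```text
t: 5.1
eef_pos: [0.4639, -0.1543, 0.0981]
ee_rot: [3.14, 0.0, -1.537]
force: [-0.3, 0.4, 0.0]
width: 0.0381
gripper_force: 0.0
t: 5.52
eef_pos: [0.4763, -0.1053, 0.2244]
ee_rot: [-3.134, 0.001, -1.716]
force: [2.0, -0.9, 0.7]
width: 0.0395
gripper_force: 0.0
t: 5.93
eef_pos: [0.5347, 0.0725, 0.2185]
ee_rot: [3.141, -0.0, -2.322]
force: [0.8, 0.5, 0.4]
width: 0.0397
gripper_force: 0.0
```

View pics/top1.png

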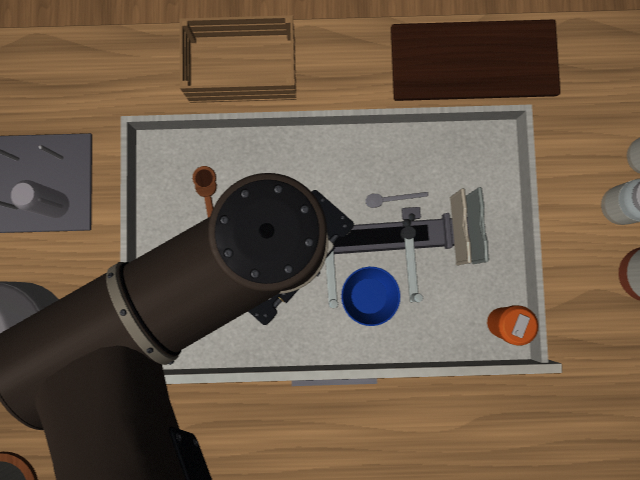

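The swing bar now points out from (409,233) to its pin at (417,297), roughly parallel to the fixed bar, and it stayed there after release. I'll check its angle numerically and carry on to the spoon.

```bash
python3 - <<'E'
from h import *
p=plane("top",417,297.3,.133)[:2];H=np.array([.5855,-.1382]);v=H-p;print(p,np.linalg.norm(v),np.arctan2(v[1],v[0]))
E
python3 -m crank '[{"dx":0.012,"dy":0.033,"dz":0,"twist":-7,"grip":-0.1},{"dx":0.024,"dy":0.066,"dz":0,"twist":-14,"grip":-0.1},{"dx":0.036,"dy":0.099,"dz":0,"twist":-21,"grip":-0.1},{"dx":0.05,"dy":0.132,"dz":0,"twist":-28,"grip":-0.1},{"dx":0.062,"dy":0.165,"dz":0,"twist":-35,"grip":-0.1}]'
python3 -m crank '[{"dx":0,"dy":0,"dz":-0.03,"twist":-2.5,"grip":-0.1},{"dx":0,"dy":0,"dz":-0.06,"twist":-2.5,"grip":-0.1},{"dx":0,"dy":0,"dz":-0.09,"twist":-2.5,"grip":-0.1},{"dx":0,"dy":0,"dz":-0.12,"twist":-2.5,"grip":-0.1},{"dx":0,"dy":0,"dz":-0.14,"twist":-2.5,"grip":-0.1}]'
python3 - <<'E'
from h import *
s=arm.get_state();print(s["eef_pos"],np.degrees(s["ee_rot"]))
im=arm.grab_frame("side")[:,:,::-1];cv2.imwrite("pics/side1.png",cv2.resize(im[240:440,120:380],None,fx=3,fy=3))
E
```

```text
[ 0.46698616 -0.14005524] 0.1185283563739615 0.015652952788637174
t: 6.4
eef_pos: [0.597, 0.2372, 0.2182]
ee_rot: [-3.141, -0.001, -2.932]
force: [1.5, -0.7, 0.6]
width: 0.0393
gripper_force: 0.0
t: 6.82
eef_pos: [0.5951, 0.2348, 0.0751]
ee_rot: [-3.14, -0.004, -2.97]
force: [-0.3, -1.3, -0.1]
width: 0.0392
gripper_force: 0.0
[0.59513554 0.23479939 0.07507858] [-179.91399117   -0.22873728 -170.17073624]
```

View pics/side1.png

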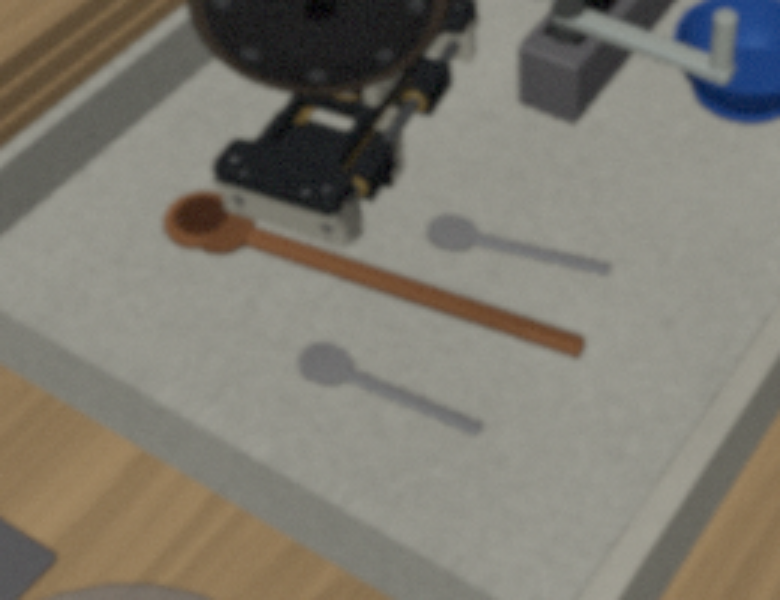

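The gripper hangs over the spoon with the handle below it. Both short spoons are clear on either side, with heads at about (450,232) and (325,362).

```bash
python3 -m crank '[{"dx":0,"dy":0,"dz":-0.02,"twist":0,"grip":-0.1},{"dx":0,"dy":0,"dz":-0.04,"twist":0,"grip":-0.1},{"dx":0,"dy":0,"dz":-0.055,"twist":0,"grip":-0.1},{"dx":0,"dy":0,"dz":-0.062,"twist":0,"grip":-0.1},{"dx":0,"dy":0,"dz":-0.062,"twist":0,"grip":-0.1}]'
python3 -m crank '[{"dx":0,"dy":0,"dz":0,"twist":0,"grip":-0.1},{"dx":0,"dy":0,"dz":0,"twist":0,"grip":-0.1},{"dx":0,"dy":0,"dz":0,"twist":0,"grip":-0.1},{"dx":0,"dy":0,"dz":0,"twist":0,"grip":-0.1},{"dx":0,"dy":0,"dz":0,"twist":0,"grip":-0.1}]'
```

```text
t: 7.28
eef_pos: [0.5961, 0.2351, 0.0153]
ee_rot: [-3.14, -0.003, -2.97]
force: [-0.5, -0.6, 0.8]
width: 0.0393
gripper_force: 0.0
t: 7.7
eef_pos: [0.5973, 0.2361, 0.0174]
ee_rot: [3.141, 0.001, -2.97]
force: [-0.2, -0.5, -0.5]
width: 0.0395
gripper_force: 0.0
```

```bash
python3 -m crank '[{"dx":0,"dy":0.001,"dz":-0.003,"twist":0,"grip":-0.1},{"dx":0,"dy":0.001,"dz":-0.0065,"twist":0,"grip":-0.1},{"dx":0,"dy":0.001,"dz":-0.0065,"twist":0,"grip":-0.4},{"dx":0,"dy":0.001,"dz":-0.0065,"twist":0,"grip":-1},{"dx":0,"dy":0.001,"dz":-0.0065,"twist":0,"grip":-1}]' 12
python3 -m crank '[{"dx":0,"dy":0,"dz":0,"twist":0,"grip":-1},{"dx":0,"dy":0,"dz":0,"twist":0,"grip":-1},{"dx":0,"dy":0,"dz":0,"twist":0,"grip":-1},{"dx":0,"dy":0,"dz":0,"twist":0,"grip":-1},{"dx":0,"dy":0,"dz":0,"twist":0,"grip":-1}]' 12
```

```text
t: 8.12
eef_pos: [0.5969, 0.2368, 0.0099]
ee_rot: [-3.141, -0.0, -2.97]
force: [0.4, 0.2, -0.6]
width: 0.0251
gripper_force: 0.0
t: 8.53
eef_pos: [0.597, 0.2369, 0.0101]
ee_rot: [3.142, 0.0, -2.97]
force: [0.5, 1.2, 0.6]
width: 0.0138
gripper_force: 12.0
```

```bash
python3 -m crank '[{"dx":0,"dy":0,"dz":0.005,"twist":0,"grip":-1},{"dx":0,"dy":0,"dz":0.015,"twist":0,"grip":-1},{"dx":0,"dy":0,"dz":0.03,"twist":0,"grip":-1},{"dx":0,"dy":0,"dz":0.05,"twist":0,"grip":-1},{"dx":0,"dy":0,"dz":0.07,"twist":0,"grip":-1}]' 25
python3 -m crank '[{"dx":0,"dy":0,"dz":0.025,"twist":0,"grip":-1},{"dx":0,"dy":0,"dz":0.05,"twist":0,"grip":-1},{"dx":0,"dy":0,"dz":0.075,"twist":0,"grip":-1},{"dx":0,"dy":0,"dz":0.1,"twist":0,"grip":-1},{"dx":0,"dy":0,"dz":0.11,"twist":0,"grip":-1}]'
python3 -m crank '[{"dx":-0.002,"dy":-0.01,"dz":0,"twist":3,"grip":-1},{"dx":-0.008,"dy":-0.03,"dz":0,"twist":7,"grip":-1},{"dx":-0.014,"dy":-0.05,"dz":0,"twist":12,"grip":-1},{"dx":-0.02,"dy":-0.07,"dz":0,"twist":17,"grip":-1},{"dx":-0.026,"dy":-0.09,"dz":0,"twist":22,"grip":-1}]'
python3 -m crank '[{"dx":-0.006,"dy":-0.02,"dz":0,"twist":5,"grip":-1},{"dx":-0.012,"dy":-0.04,"dz":0,"twist":10,"grip":-1},{"dx":-0.018,"dy":-0.06,"dz":0,"twist":15,"grip":-1},{"dx":-0.024,"dy":-0.08,"dz":0,"twist":20,"grip":-1},{"dx":-0.03,"dy":-0.1,"dz":0,"twist":25,"grip":-1}]'
python3 -m crank '[{"dx":-0.005,"dy":-0.02,"dz":0,"twist":6,"grip":-1},{"dx":-0.01,"dy":-0.04,"dz":0,"twist":12,"grip":-1},{"dx":-0.015,"dy":-0.06,"dz":0,"twist":18,"grip":-1},{"dx":-0.02,"dy":-0.08,"dz":0,"twist":24,"grip":-1},{"dx":-0.0235,"dy":-0.1025,"dz":0,"twist":30,"grip":-1}]'
python3 -m crank '[{"dx":0,"dy":0,"dz":0,"twist":5.5,"grip":-1},{"dx":0,"dy":0,"dz":0,"twist":5.5,"grip":-1},{"dx":0,"dy":0,"dz":0,"twist":5.5,"grip":-1},{"dx":0,"dy":0,"dz":0,"twist":5.5,"grip":-1},{"dx":0,"dy":0,"dz":0,"twist":5.5,"grip":-1}]'
python3 - <<'E'
from h import *
a=arm.grab_frame("side")[:,:,::-1];b=arm.grab_frame("top")[:,:,::-1]
cv2.imwrite("pics/both.png",np.hstack([cv2.resize(a[60:360,160:460],(400,400)),cv2.resize(b[130:430,180:480],(400,400))]))
E
```

```text
t: 8.95
eef_pos: [0.5969, 0.2368, 0.0815]
ee_rot: [-3.141, -0.0, -2.97]
force: [0.0, 0.3, -0.2]
width: 0.0132
gripper_force: 25.0
t: 9.37
eef_pos: [0.5985, 0.2375, 0.1954]
ee_rot: [3.14, 0.006, -2.969]
force: [0.2, -0.5, 0.3]
width: 0.0135
gripper_force: 25.0
t: 9.78
eef_pos: [0.5704, 0.146, 0.1905]
ee_rot: [3.142, 0.0, -2.581]
force: [0.4, -0.4, -0.8]
width: 0.0136
gripper_force: 25.0
t: 10.2
eef_pos: [0.5404, 0.0459, 0.1906]
ee_rot: [-3.141, 0.0, -2.145]
force: [-0.1, -1.2, -0.6]
width: 0.0134
gripper_force: 25.0
t: 10.62
eef_pos: [0.5168, -0.0564, 0.1906]
ee_rot: [-3.141, 0.0, -1.62]
force: [0.7, -0.2, -1.1]
width: 0.0136
gripper_force: 25.0
t: 11.03
eef_pos: [0.5176, -0.0552, 0.1902]
ee_rot: [-3.141, 0.0, -1.531]
force: [-0.7, 0.0, -1.2]
width: 0.0137
gripper_force: 25.0
```

View pics/both.png

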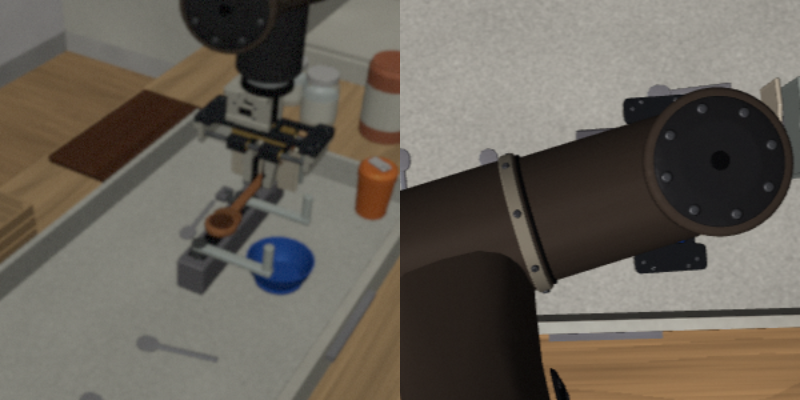

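The spoon is held level over the bars with its head at about (222,222) in the left half. Both bars are out and the other items are in place. Now lowering.

```bash
python3 -m crank '[{"dx":0,"dy":0,"dz":-0.02,"twist":0,"grip":-1},{"dx":0,"dy":0,"dz":-0.045,"twist":0,"grip":-1},{"dx":0,"dy":0,"dz":-0.065,"twist":0,"grip":-1},{"dx":0,"dy":0,"dz":-0.082,"twist":0,"grip":-1},{"dx":0,"dy":0,"dz":-0.09,"twist":0,"grip":-1}]'
python3 -m crank '[{"dx":0,"dy":0,"dz":-0.001,"twist":0,"grip":-1},{"dx":0,"dy":0,"dz":-0.003,"twist":0,"grip":-1},{"dx":0,"dy":0,"dz":-0.005,"twist":0,"grip":-1},{"dx":0,"dy":0,"dz":-0.007,"twist":0,"grip":-1},{"dx":0,"dy":0,"dz":-0.007,"twist":0,"grip":-1}]'
```

```text
t: 11.55
eef_pos: [0.5163, -0.0555, 0.0979]
ee_rot: [3.138, -0.0, -1.53]
force: [-1.0, -0.1, 0.0]
width: 0.0134
gripper_force: 25.0
t: 11.97
eef_pos: [0.5178, -0.0555, 0.0935]
ee_rot: [-3.141, 0.0, -1.53]
force: [-0.5, 0.0, -0.3]
width: 0.0135
gripper_force: 25.0
```

```bash
python3 -m crank '[{"dx":0,"dy":0,"dz":-0.001,"twist":0,"grip":-1},{"dx":0,"dy":0,"dz":-0.002,"twist":0,"grip":-1},{"dx":0,"dy":0,"dz":-0.003,"twist":0,"grip":-1},{"dx":0,"dy":0,"dz":-0.003,"twist":0,"grip":-1},{"dx":0,"dy":0,"dz":-0.003,"twist":0,"grip":-1}]'
python3 -m crank '[{"dx":0,"dy":0,"dz":0,"twist":0,"grip":-1},{"dx":0,"dy":0,"dz":0,"twist":0,"grip":-1},{"dx":0,"dy":0,"dz":0,"twist":0,"grip":-1},{"dx":0,"dy":0,"dz":0,"twist":0,"grip":-1},{"dx":0,"dy":0,"dz":0,"twist":0,"grip":-1}]' 6
```

```text
t: 12.38
eef_pos: [0.5175, -0.0557, 0.0901]
ee_rot: [-3.142, -0.0, -1.53]
force: [-0.9, 0.2, 0.5]
width: 0.0139
gripper_force: 25.0
t: 12.8
eef_pos: [0.5175, -0.0557, 0.0901]
ee_rot: [3.142, -0.0, -1.53]
force: [0.0, 0.4, 0.1]
width: 0.0138
gripper_force: 6.0
```

```bash
python3 -m crank '[{"dx":0,"dy":0,"dz":-0.0005,"twist":0,"grip":-1},{"dx":0,"dy":0,"dz":-0.001,"twist":0,"grip":-1},{"dx":0,"dy":0,"dz":-0.0015,"twist":0,"grip":-1},{"dx":0,"dy":0,"dz":-0.0015,"twist":0,"grip":-1},{"dx":0,"dy":0,"dz":-0.0015,"twist":0,"grip":-1}]'
```

```text
t: 13.22
eef_pos: [0.5175, -0.0558, 0.0892]
ee_rot: [-3.141, -0.0, -1.53]
force: [-3.3, 1.2, 7.1]
width: 0.0139
gripper_force: 6.0
```

```bash
python3 -m crank '[{"dx":0,"dy":0,"dz":0.0005,"twist":0,"grip":-0.6},{"dx":0,"dy":0,"dz":0.0005,"twist":0,"grip":-0.4},{"dx":0,"dy":0,"dz":0.0005,"twist":0,"grip":-0.2},{"dx":0,"dy":0,"dz":0.0005,"twist":0,"grip":-0.2},{"dx":0,"dy":0,"dz":0.0005,"twist":0,"grip":-0.2}]'
python3 -m crank '[{"dx":0,"dy":0,"dz":0.005,"twist":0,"grip":-0.2},{"dx":0,"dy":0,"dz":0.015,"twist":0,"grip":-0.2},{"dx":0,"dy":0,"dz":0.04,"twist":0,"grip":-0.2},{"dx":0,"dy":0,"dz":0.075,"twist":0,"grip":-0.2},{"dx":0,"dy":0,"dz":0.11,"twist":0,"grip":-0.2}]'
python3 -m crank '[{"dx":0,"dy":0.035,"dz":0.02,"twist":0,"grip":-0.2},{"dx":0,"dy":0.07,"dz":0.03,"twist":0,"grip":-0.2},{"dx":0,"dy":0.11,"dz":0.03,"twist":0,"grip":-0.2},{"dx":0,"dy":0.15,"dz":0.03,"twist":0,"grip":-0.2},{"dx":0,"dy":0.19,"dz":0.03,"twist":0,"grip":-0.2}]'
python3 -m crank '[{"dx":0,"dy":0.035,"dz":0,"twist":0,"grip":-0.2},{"dx":0,"dy":0.07,"dz":0,"twist":0,"grip":-0.2},{"dx":0,"dy":0.1,"dz":0,"twist":0,"grip":-0.2},{"dx":0,"dy":0.1,"dz":0,"twist":0,"grip":-0.2},{"dx":0,"dy":0.1,"dz":0,"twist":0,"grip":-0.2}]'
python3 - <<'E'
from h import *
a=arm.grab_frame("side")[:,:,::-1];b=arm.grab_frame("top")[:,:,::-1]
cv2.imwrite("pics/both2.png",np.hstack([cv2.resize(a[130:330,220:420],(400,400)),cv2.resize(b[150:350,250:450],(400,400))]))
E
```

```text
t: 13.63
eef_pos: [0.5174, -0.0557, 0.0889]
ee_rot: [3.141, -0.0, -1.53]
force: [-0.2, -0.0, 0.3]
width: 0.034
gripper_force: 0.0
t: 14.05
eef_pos: [0.5168, -0.0559, 0.2008]
ee_rot: [3.14, -0.0, -1.53]
force: [0.7, 0.3, 0.1]
width: 0.0352
gripper_force: 0.0
t: 14.47
eef_pos: [0.5173, 0.136, 0.2309]
ee_rot: [-3.14, 0.001, -1.53]
force: [1.6, -0.1, -0.6]
width: 0.0348
gripper_force: 0.0
t: 14.88
eef_pos: [0.5172, 0.2358, 0.2296]
ee_rot: [-3.141, 0.0, -1.527]
force: [-0.1, -0.1, 0.3]
width: 0.0354
gripper_force: 0.0
```

View pics/both2.png

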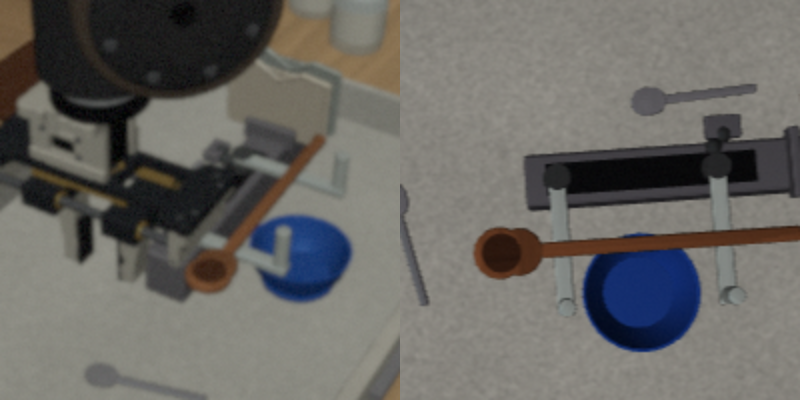

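The spoon lies across both bars, crossing them at about (562,247) and (722,238) in the right half, between the pins and the organizer's body. It is level and released, and the gripper is clear.

```bash
python3 -c "
from station import arm
print(arm.job_done())"
```

```text
the job is handed in; nothing more can be done
None
```

The swing bar is snapped out at its end stop, the wooden spoon lies level and released across both bars, and the job is handed in (verdict not shown); the bystanders looked unmoved in the pictures.

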